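# Size a pastry cutter on the stepped cone and put it back on its peg

### The arm

A 6-joint arm with a two-finger parallel gripper is mounted at the origin on a cart in front of the work surface, level with it; the furniture and walls round the work are solid. World frame = base frame: x ahead of the robot, y to its left, z up, the work surface at z = 0. Lengths are in m, angles in rad, forces in N, time in s.
With the tool pointing down it reaches from about 0.375 to 0.9 m from the base axis. Payload 3.1 kg.
Tool frame: the origin (TCP) lies between the finger pads; the fingertips stand 22 mm ahead of it and the grasp point (between the pads) lies 3 mm ahead of it; z points along the fingers, y is the line along which they close (so a half turn about z gives the same grasp; the last joint's range is limited). The gripper opens to 87 mm and grips with 3 to 60 N. Pads are 19 mm wide; open, the fingers measure 117 mm over their backs; the gripper's body (75 mm by 190 mm) begins 51 mm behind the grasp point.
Start: joints at [1.129, 0.527, 1.433, -0, 1.181, -0.178], TCP at [0.162, 0.604, 0.245] pointing down, gripper open.
Joint ranges: [-3.08, 3.08], [-0.75, 2.2], [0.22, 2.44], [-1.43, 4.57], [0, 2.65], [-2.85, 2.85]. Speed limits (rad/s): [2.79, 2.79, 3.14, 3.14, 3.14, 3.14].

### API

Orientations are given as a unit quaternion [x, y, z, w].
In Python, from rig import robot gives the robot as it stands.
- The arm moves only by the tool move_arm, never from a script. Its argument "series" is text: rows parted by semicolons, each of 6 numbers parted by spaces: the shift along the tool's x, y, z in mm, then the turn, a rotation vector about the tool's x, y, z in degrees. In form: dx dy dz ax ay az; .... A call has 1 to 8 rows; each row is the pose to reach, as a shift and turn from the pose commanded when the call began, along the tool's axes at that moment; what a row does not reach only later rows make up. A row lasts 1/12 s, in which the tool goes at most 41.7 mm and 7.16 degrees, less where a joint would pass 70% of its speed; a pose out of reach is approached as far as the arm can. A call with a gripper value outside its range is refused whole. "jaw" is the opening, from 0 (shut) to 1 (fully open), set as the call begins (left out, the last holds). The fingers move at their own pace and stop on an object; "newtons" is the grip in N (left out, the last holds). Time passes only in rows, so rows that repeat a pose let the fingers close. It gives the time, the measured TCP pose, the force, the opening and the grip force at its end, in the units of the state.
- robot.get_obs(): the state, without advancing time (a new reading comes with each control period).
- robot.camera(name): name is "scene" or "top" or "wrist"; returns a dict with "img" (400x640x3 uint8, red, green, blue), "mtx" (3x3 intrinsics, pixels), "distortion" ([k1, k2, p1, p2, k3] as OpenCV has them; the pictures are not rectified), "world_to_cam" (4x4, takes a point from world to camera coordinates). Camera axes: x right, y down, z forward; pixel columns grow to the right and rows downward; lengths in m; the calibration is good to about 2 mm. A picture is of the moment at which its call begins. There is no depth.
- robot.hand_in(): hands the job in; it is judged then, once.
Trained networks look in a picture, given as the dict that the camera call returned (one of the last four; its "shot" number tells which), for a name from the list of things; names that differ only in an ending like _2 or _b are one class to them, and where a whole thing is asked for, a point or a joint stands for the part that bears it (a point fixed in the world has none). Each returns a list of dicts, best first, with "p" (0 to 1); they miss things now and then, are a little off and sometimes report something else, mostly with a low value. They report only what shows in the picture. A call takes as long as a camera call. They do not tell look-alikes from the thing itself.
- robot.search_frame(picture, thing): "xyz" ([x, y, z] in m, in world coordinates, good to about 4 mm: the middle of the surface that is visible of it).
- robot.tip_of(picture, thing): "xyz" ([x, y, z] in m, in world coordinates, good to about 4 mm: a listed point, or the origin of a listed thing).
The state is a dict: "time": time; "q": joint angles; "joint_velocities": joint speeds; "joint_torque": joint torques, N m; "position": TCP position; "tool_rot": TCP orientation; "ft_force": force on the tool from outside, world axes, zero at the start; "moment": the same for the moment, N m; "grip_width": finger opening in m; "grip_force": force on a finger pad.
Only numpy, scipy, OpenCV 4.12 (cv2) and the standard library are available. Lean on these libraries where they do the work, as an engineer would, in place of code of your own. Each camera call takes 0.05 s, during which the arm holds its last target. There are 200 camera calls.

### The job

The pastry cutter standing on the wooden board has just been washed and nobody knows its size: slide it down over the stepped sizing cone, collar up, until it stops and press it home lightly for a moment, never forcing it. Read how many lines mark the step that it has stopped on, then take it off and set it down over the rack peg with the same number of lines, flat on the rack. Leave the two cutters on the marble slab and the other things where they are.

Things in the scene. Friction and masses are not known exactly. Their poses are not given: they have to be found in the camera images.
- cutter_a: one of three look-alike pastry cutters: upright steel tube 44 mm high, open at both ends, white grip collar 64 mm across round its upper 16 mm; 70 g. Straight bore of 44.4, 50.4 or 56.4 mm; which cutter has which is not known. One stands on the wooden board, two on the marble slab. Origin: centre of the underside (cutting edge), z up
- cutter_b: one of three look-alike pastry cutters: upright steel tube 44 mm high, open at both ends, white grip collar 64 mm across round its upper 16 mm; 70 g. Straight bore of 44.4, 50.4 or 56.4 mm; which cutter has which is not known. One stands on the wooden board, two on the marble slab. Origin: centre of the underside (cutting edge), z up
- cutter_c: one of three look-alike pastry cutters: upright steel tube 44 mm high, open at both ends, white grip collar 64 mm across round its upper 16 mm; 70 g. Straight bore of 44.4, 50.4 or 56.4 mm; which cutter has which is not known. One stands on the wooden board, two on the marble slab. Origin: centre of the underside (cutting edge), z up
- cone: upright turned aluminium sizing cone on a beech foot screwed to the worktop, 92 mm high: foot 110 mm across, 18 mm high; neck 60 mm across; then straight steps 54, 48 and 42 mm across with three, two and one dark lines, a 6 mm taper below each; blunt tip 26 mm across. A downward push of 3 to 10 N seats a cutter; over 20 N is forcing it. Origin: centre of the underside
- step_1 (a point): on the cone's axis, 65.6 mm up: where the underside of a cutter of 44.4 mm bore stops, on the taper below the one-line step (42 mm across, 68 to 79 mm up, so 1.2 mm slack all round)
- step_2 (a point): on the cone's axis, 49.6 mm up: where the underside of a cutter of 50.4 mm bore stops, on the taper below the two-line step (48 mm across, 52 to 62 mm up, so 1.2 mm slack all round)
- step_3 (a point): on the cone's axis, 33.6 mm up: where the underside of a cutter of 56.4 mm bore stops, on the taper below the three-line step (54 mm across, 36 to 46 mm up, so 1.2 mm slack all round)
- rack: beech cutter rack fixed to the worktop: a board 84 x 290 mm, 16 mm thick, with three upright pegs in a row 98 mm apart, each 18 mm across and rising 54 mm above the board, marked near the top with one, two or three dark lines. Origin: centre of the underside; y along the row towards the one-line peg
- peg_1 (a point): foot of the peg with one line, on the rack's top face (16 mm above the worktop)
- peg_2 (a point): foot of the peg with two lines, on the rack's top face
- peg_3 (a point): foot of the peg with three lines, on the rack's top face
- board: wooden board 150 x 200 mm, 14 mm thick, fixed, on which the washed cutter stands. Origin: centre of the underside
- slab: white marble pastry slab 130 x 230 mm, 14 mm thick, fixed, near the wall; two cutters stand on it and stay there. Origin: centre of the underside
- honey_jar: honey jar with a metal lid, 71 mm across, 110 mm high; stays where it is. Origin: centre of the underside
- jam_jar: jam jar with a white lid, 68 mm across, 84 mm high; stays where it is. Origin: centre of the underside
Things that resemble listed ones, but are neither listed nor needed, are in the scene too. Leave any green or turquoise look-alike of the cutter_b alone.

How it is judged:
By the outcome, as a careful person would: the job done as asked, in the order asked, and still so for the second after the job is handed in, with the robot touching nothing.
It also fails if it takes over 42 s, if anything falls off the work surface, if the arm or the gripper's body presses on something with over 40 N, if the wrist force passes 120 N, or if a joint passes its speed limit or range.

## Working session

There is one attempt and no reset: what is moved stays moved. The work goes in short steps, Python scripts to look and compute and a tool call to move; the robot and the scene stay as the last step left them, time stands still between calls to the robot, and variables do not carry over. Pictures are saved under pics/ and viewed, at most 12 in all, crops included, and the job is handed in when it is done.

Besides the shell and the picture viewer there is one more tool, called after "Emit:" as name(argument=value, ...) on one line, values as JSON. move_arm: Moves the arm, as the interface text tells. Its arguments: {"type":"object","properties":{"series":{"type":"string"},"jaw":{"type":"number"},"newtons":{"type":"number"}},"required":["series"]}

```bash
mkdir -p pics
cat > h.py <<'E'
import numpy as np, cv2
from scipy.spatial.transform import Rotation as R
from rig import robot
def proj(p,X):
    W=p["world_to_cam"]; 
    return cv2.projectPoints(np.array(X,float).reshape(-1,1,3),cv2.Rodrigues(W[:3,:3])[0],W[:3,3],np.array(p["mtx"]),np.array(p["distortion"]))[0].reshape(-1,2)
def ray(p,uv,z):
    W=np.array(p["world_to_cam"]); n=cv2.undistortPoints(np.array(uv,float).reshape(-1,1,2),np.array(p["mtx"]),np.array(p["distortion"])).reshape(-1,2)
    d=np.c_[n,np.ones(len(n))]@W[:3,:3]; c=-W[:3,:3].T@W[:3,3]
    return c+d*((z-c[2])/d[:,2])[:,None]
def save(p,n,crop=None,s=1):
    i=p["img"][:,:,::-1]
    if crop: i=i[crop[1]:crop[3],crop[0]:crop[2]]
    cv2.imwrite("pics/"+n,cv2.resize(i,None,fx=s,fy=s,interpolation=cv2.INTER_CUBIC))
E
python3 - <<'E'
from h import *
a=robot.camera("scene");b=robot.camera("top")
save(a,"s.png",s=1.25);save(b,"t.png",s=1.25)
for p,n in((a,"scene"),(b,"top")):
  for t in("cutter_a","cone","rack","peg_1","peg_2","peg_3","board","slab","honey_jar","jam_jar"):
    for r in robot.tip_of(p,t)[:5]:
      print(n,t,np.round(r["xyz"],3),round(r["p"],2),proj(p,r["xyz"]).round()[0])
o=robot.get_obs();print(o["position"],o["tool_rot"],o["time"])
E
```

```text
scene cutter_a [ 0.295  0.346 -0.004] 0.92 [197. 220.]
scene cutter_a [ 0.811 -0.005  0.013] 0.85 [416. 179.]
scene cutter_a [0.186 0.311 0.   ] 0.81 [171. 248.]
scene cutter_a [0.26  0.436 0.001] 0.78 [166. 210.]
scene cutter_a [0.452 0.293 0.015] 0.7 [253. 194.]
scene cone [ 0.484  0.004 -0.001] 0.76 [340. 244.]
scene rack [ 0.674 -0.031  0.001] 0.88 [395. 211.]
scene rack [0.8   0.042 0.002] 0.24 [400. 176.]
scene peg_1 [ 0.677 -0.132  0.017] 0.98 [429. 224.]
scene peg_1 [ 0.677 -0.033  0.019] 0.84 [397. 206.]
scene peg_1 [0.676 0.066 0.016] 0.75 [368. 190.]
scene peg_1 [0.485 0.001 0.066] 0.47 [342. 226.]
scene peg_2 [ 0.677 -0.132  0.017] 0.98 [429. 224.]
scene peg_2 [ 0.677 -0.033  0.019] 0.84 [397. 206.]
scene peg_2 [0.676 0.066 0.016] 0.75 [368. 190.]
scene peg_2 [0.485 0.001 0.066] 0.47 [342. 226.]
scene peg_3 [ 0.677 -0.132  0.017] 0.98 [429. 224.]
scene peg_3 [ 0.677 -0.033  0.019] 0.84 [397. 206.]
scene peg_3 [0.676 0.066 0.016] 0.75 [368. 190.]
scene peg_3 [0.485 0.001 0.066] 0.47 [342. 226.]
scene board [0.468 0.308 0.   ] 0.58 [254. 193.]
scene slab [0.801 0.042 0.002]
[... 666 characters left out ...]
6. 148.]
top peg_2 [ 0.675 -0.031  0.018] 0.91 [364. 147.]
top peg_2 [ 0.674 -0.131  0.01 ] 0.83 [393. 147.]
top peg_2 [0.677 0.062 0.015] 0.77 [336. 148.]
top peg_3 [ 0.675 -0.031  0.018] 0.91 [364. 147.]
top peg_3 [ 0.674 -0.131  0.01 ] 0.83 [393. 147.]
top peg_3 [0.677 0.062 0.015] 0.77 [336. 148.]
top board [ 0.472  0.314 -0.001] 0.79 [264. 210.]
top board [0.449 0.295 0.014] 0.5 [269. 217.]
top slab [ 0.806  0.045 -0.001] 0.62 [340. 112.]
top honey_jar [0.652 0.215 0.002] 0.79 [292. 157.]
top jam_jar [0.787 0.096 0.012] 0.68 [326. 117.]
top jam_jar [ 0.754  0.237 -0.001] 0.56 [285. 128.]
[0.16233282 0.60352138 0.24455   ] [1.31017602e-01 9.91380042e-01 7.56491006e-06 1.21540695e-05] 1.1
```

View pics/s.png

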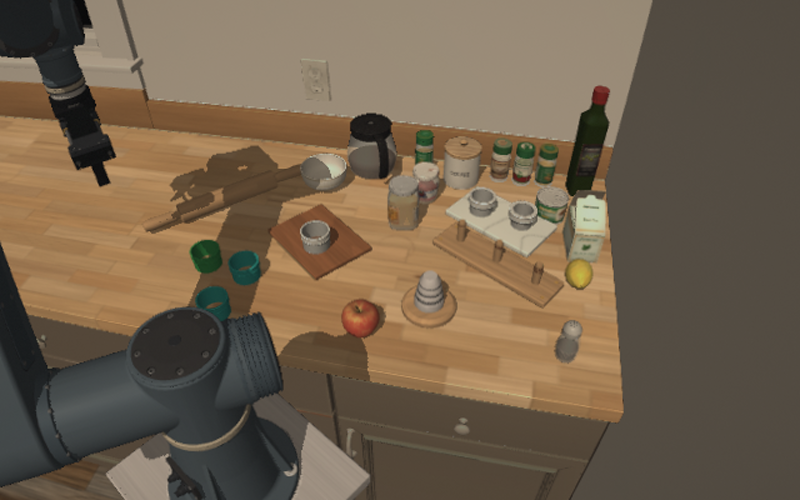

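View pics/t.png

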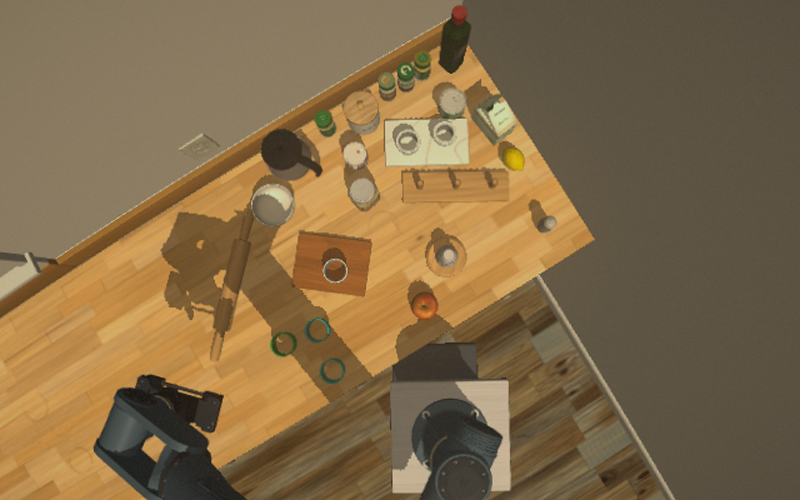

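Cutters seen in the scene picture (640-px coordinates):
- Steel on the wooden board at (253,194). This is the one meant.
- Two steel on the slab at (385,163) and (418,173). These stay.
- Green and turquoise look-alikes at (166,206), (196,214) and (170,243). I leave these alone.

I'll move over the board and confirm with a wrist crop.

Emit:
move_arm(series="-33 -21 0 0 0 0;-66 -42 0 0 0 0;-99 -63 0 0 0 0;-132 -84 0 0 0 0;-165 -105 0 0 0 0;-198 -126 0 0 0 0;-231 -147 0 0 0 0;-264 -168 0 0 0 0", jaw=1)

```text
time: 1.77
position: [0.3747, 0.3713, 0.2448]
tool_rot: [0.131, 0.991, 0.0, 0.0]
ft_force: [0.3, -0.0, 0.0]
grip_width: 0.0871
grip_force: 0.0
```

Emit:
move_arm(series="-33 -20 0 0 0 0;-66 -40 0 0 0 0;-96 -56 0 0 0 0;-96 -56 0 0 0 0;-96 -56 0 0 0 0")

```text
time: 2.18
position: [0.4533, 0.2924, 0.2446]
tool_rot: [0.133, 0.991, 0.0, 0.0]
ft_force: [-0.4, 0.9, -0.4]
grip_width: 0.0873
grip_force: 0.0
```

```bash
cat >> h.py <<'E'
def shift(w):
    o=robot.get_obs(); return (R.from_quat(o["tool_rot"]).inv().apply(np.array(w)-o["position"])*1000).round(1)
E
python3 - <<'E'
from h import *
o=robot.get_obs();print(o["position"],o["tool_rot"],o["q"],o["time"])
p=robot.camera("wrist");save(p,"w1.png")
for t in("cutter_a","cone"):
  for r in robot.tip_of(p,t)[:3]: print(t,np.round(r["xyz"],4),r["p"],proj(p,r["xyz"]).round()[0])
W=p["world_to_cam"];print(-W[:3,:3].T@W[:3,3])
E
```

```text
[0.45331414 0.29241094 0.24463395] [1.33014485e-01 9.91114046e-01 2.34067261e-04 1.97538901e-04] [ 3.65520799e-01  4.12309079e-01  1.64783712e+00  2.51625594e-04
  1.08087556e+00 -9.38574105e-01] 2.1833
[0.38687821 0.31081005 0.383651  ]
```

View pics/w1.png

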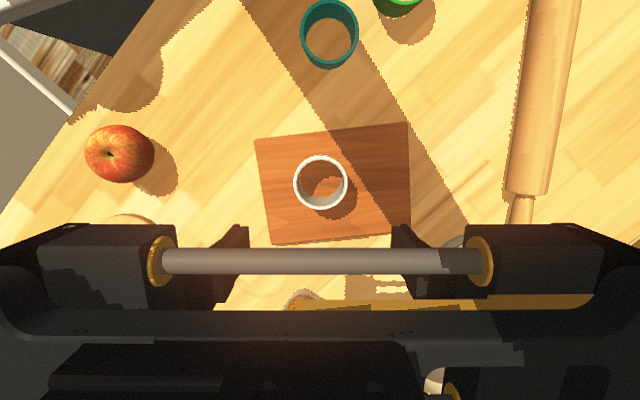

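The wrist picture shows the steel cutter with its white collar up on the wooden board at (320,182). The turquoise look-alike is apart from it at (329,33). I measure the rim next and make the enlarged crop.

```bash
cat >> h.py <<'E'
def rim(p,guess,z,rad=.032,f=1.5):
    g=proj(p,guess)[0]; k=np.linalg.norm(proj(p,np.array(guess)+[rad,0,0])[0]-g)*f
    hsv=cv2.cvtColor(p["img"],cv2.COLOR_RGB2HSV); m=((hsv[...,1]<70)&(hsv[...,2]>60)).astype(np.uint8)
    yy,xx=np.mgrid[:400,:640]; m[(xx-g[0])**2+(yy-g[1])**2>k*k]=0
    n,l,s,c=cv2.connectedComponentsWithStats(m); i=1+np.argmax(s[1:,4]); 
    q=max(cv2.findContours((l==i).astype(np.uint8),0,1)[0],key=cv2.contourArea)
    e=cv2.fitEllipse(cv2.convexHull(q)); X=ray(p,q.reshape(-1,2),z)[:,:2]
    return e,cv2.minEnclosingCircle(X.astype(np.float32)),s[i]
E
python3 - <<'E'
from h import *
p=robot.camera("wrist");save(p,"w2.png",(240,110,400,250),4)
e,c,s=rim(p,[.451,.294,.058],.058);print(e,c,s, ray(p,[e[0]],.058), proj(p,[.451,.294,.058]))
E
```

```text
((318.90374755859375, 184.49884033203125), (53.547725677490234, 54.4552116394043), 155.56996154785156) ((0.44972026348114014, 0.2937754690647125), 0.03271738812327385) [292 157  54  55 630] [[0.4492904 0.2938536 0.058    ]] [[319.40367275 185.84526984]]
```

View pics/w2.png

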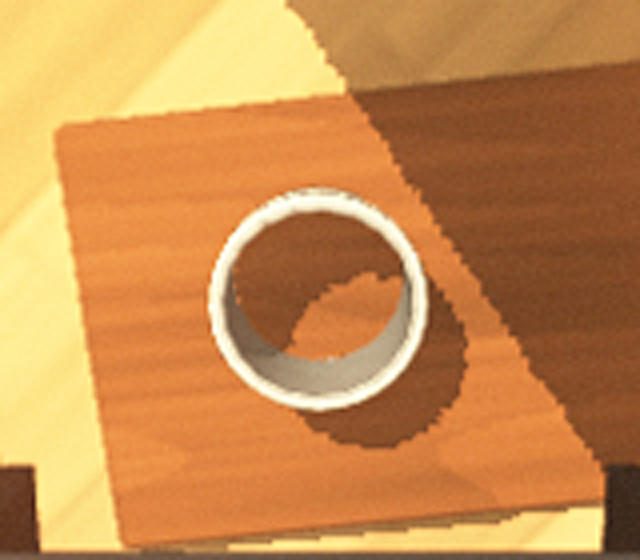

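The crop confirms it: plain steel, white collar up, on the wooden board, centre about (0.4495, 0.294). Descending to grip it.

Emit:
move_arm(series="4 0 38 0 0 0;4 0 76 0 0 0;4 0 114 0 0 0;4 0 144 0 0 0;4 0 165 0 0 0;4 0 180 0 0 0;4 0 191 0 0 0;4 0 191 0 0 0")

```text
time: 3.05
position: [0.446, 0.2951, 0.0516]
tool_rot: [0.13, 0.992, -0.001, -0.002]
ft_force: [0.8, -0.3, 0.1]
grip_width: 0.0869
grip_force: 0.0
```

Emit:
move_arm(series="0 0 0 0 0 0;0 0 0 0 0 0;0 0 0 0 0 0;0 0 0 0 0 0;0 0 0 0 0 0;0 0 0 0 0 0", jaw=0.6, newtons=20)

```text
time: 3.55
position: [0.4485, 0.2949, 0.0545]
tool_rot: [0.131, 0.991, 0.0, 0.001]
ft_force: [-0.6, 0.5, 4.4]
grip_width: 0.0623
grip_force: 19.9
```

Emit:
move_arm(series="0 0 -15 0 0 0;0 0 -50 0 0 0;0 0 -90 0 0 0;0 0 -130 0 0 0;-10 -15 -165 0 0 0;-30 -45 -165 0 0 0;-53 -78 -165 0 0 0;-76 -110 -165 0 0 0")

```text
time: 4.22
position: [0.4928, 0.1678, 0.2198]
tool_rot: [0.13, 0.992, 0.0, 0.001]
ft_force: [0.9, 0.1, -1.2]
grip_width: 0.0626
grip_force: 19.9
```

Emit:
move_arm(series="-23 -33 0 0 0 0;-46 -66 0 0 0 0;-69 -99 0 0 0 0;-88 -125 0 0 0 0;-96 -139 0 0 0 0;-96 -139 0 0 0 0;-96 -139 0 0 0 0;-96 -139 0 0 0 0")

```text
time: 4.88
position: [0.5484, 0.0103, 0.2183]
tool_rot: [0.131, 0.991, 0.0, -0.001]
ft_force: [-0.1, -0.6, -0.5]
grip_width: 0.0628
grip_force: 19.9
```

Run:
```python
from h import *
o=robot.get_obs();print(o["position"],o["tool_rot"],o["ft_force"],o["grip_width"],o["time"])
p=robot.camera("wrist")
i=p["img"].copy()
for z,r in((.018,.055),(.092,.013)):
  a=np.linspace(0,6.28,60)
  q=proj(p,np.c_[.485+r*np.cos(a),.002+r*np.sin(a),0*a+z])
  for u in q: cv2.circle(i,tuple(int(v) for v in u),0,(0,0,255),-1)
cv2.imwrite("pics/w3.png",i[:,:,::-1]); np.savez("w3.npz",**{k:p[k] for k in("img","mtx","distortion","world_to_cam")})
for t in("cutter_a","cone"):
  for r in robot.tip_of(p,t)[:3]: print(t,np.round(r["xyz"],4),r["p"],proj(p,r["xyz"]).round()[0])
```

```text
[0.5483817  0.01031133 0.21828081] [ 1.31065376e-01  9.91373334e-01  3.30714125e-04 -8.18958645e-04] [-0.13641908 -0.61078274 -0.47901364] 0.06275715964845674 4.8833
cone [ 0.6744 -0.1272  0.0156] 0.5 [247. 296.]
cone [0.4809 0.0024 0.0498] 0.17 [296. 131.]
```

View pics/w3.png

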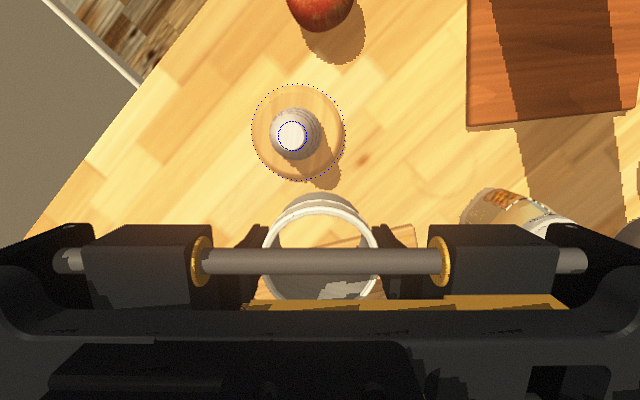

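The picture shows the cutter held collar up, with its rim spanning about (263–380, 205–300). The projected cone circles sit on the foot and tip at (292,135). I refine both centres.

Run:
```python
from h import *
p=dict(np.load("w3.npz"));g=cv2.cvtColor(p["img"],cv2.COLOR_RGB2GRAY)
# tip disc
m=np.zeros_like(g);m[110:165,265:325]=(g[110:165,265:325]>225)
n,l,s,c=cv2.connectedComponentsWithStats(m);i=1+np.argmax(s[1:,4]);print("tip",s[i],c[i],ray(p,[c[i]],.092))
# foot edge not used; rim: column profiles
for u in(300,320,340): print(u,[(v,int(g[v,u])) for v in range(190,222)])
o=robot.get_obs();T=o["position"];Rt=R.from_quat(o["tool_rot"])
for dx in(-3,0,3):
  for r in(.032,):
    C=T+Rt.apply([dx/1000,0,-.005]); a=np.linspace(0,2*np.pi,721)
    q=proj(p,np.c_[C[0]+r*np.cos(a),C[1]+r*np.sin(a),0*a+C[2]])
    print(dx,[q[(abs(q[:,0]-u)<1.5)][:,1].min().round(1) for u in(300,320,340)],q.min(0),q.max(0))
```

```text
tip [275 115  29  35 708] [288.44632768 133.35028249] [[ 0.48152191 -0.00096515  0.092     ]]
300 [(190, 213), (191, 212), (192, 209), (193, 206), (194, 207), (195, 199), (196, 179), (197, 164), (198, 166), (199, 165), (200, 164), (201, 167), (202, 169), (203, 231), (204, 228), (205, 199), (206, 196), (207, 194), (208, 193), (209, 219), (210, 244), (211, 251), (212, 249), (213, 233), (214, 213), (215, 225), (216, 221), (217, 205), (218, 217), (219, 224), (220, 226), (221, 227)]
320 [(190, 214), (191, 191), (192, 159), (193, 155), (194, 153), (195, 158), (196, 156), (197, 158), (198, 153), (199, 221), (200, 233), (201, 205), (202, 184), (203, 187), (204, 183), (205, 176), (206, 220), (207, 242), (208, 248), (209, 243), (210, 224), (211, 226), (212, 229), (213, 209), (214, 198), (215, 212), (216, 221), (217, 219), (218, 221), (219, 222), (220, 226), (221, 225)]
340 [(190, 210), (191, 208), (192, 210), (193, 209), (194, 209), (195, 209), (196, 179), (197, 138), (198, 138), (199, 132), (200, 135), (201, 131), (202, 143), (203, 208), (204, 194), (205, 165), (206, 164), (207, 166), (208, 162), (209, 186), (210, 233), (211, 245), (212, 246), (213, 235), (214, 216), (215, 218), (216, 214), (217, 201), (218, 201), (219, 202), (220, 205), (221, 209)]
-3 [np.float64(211.4), np.float64(208.5), np.float64(211.0)] [259.33199735 208.50737206] [382.00330379 319.75983813]
0 [np.float64(205.6), np.float64(202.6), np.float64(205.0)] [258.99463599 202.64228601] [382.31529383 315.08897197]
3 [np.float64(199.5), np.float64(196.7), np.float64(199.1)] [258.65437924 196.71275319] [382.62988956 310.36910605]
```

Run:
```python
from h import *
from scipy.ndimage import map_coordinates as mc
p=dict(np.load("w3.npz"));im=cv2.GaussianBlur(p["img"],(0,0),1).astype(float)
a=np.linspace(0,2*np.pi,120,endpoint=False)
def sc(x,y,z,r):
  s=[]
  q=[proj(p,np.c_[x+k*np.cos(a),y+k*np.sin(a),0*a+z]) for k in(r-.0012,r+.0012)]
  d=sum(abs(mc(im[...,c],[q[1][:,1],q[1][:,0]],order=1)-mc(im[...,c],[q[0][:,1],q[0][:,0]],order=1)) for c in range(3))
  return np.minimum(d,60).mean()
for n,z,r in(("foot",.018,.055),("tip",.092,.013),("s1",.079,.021),("s3",.036,.027),("neck",.018,.030)):
  L=sorted([(sc(x,y,z,r),round(x,4),round(y,4)) for x in np.arange(.477,.494,.0005) for y in np.arange(-.006,.0101,.0005)])[::-1][:8]
  print(n,L[0],np.mean(L,0).round(4))
```

```text
foot (np.float64(42.662063500306914), np.float64(0.486), np.float64(0.001)) [4.19514e+01 4.85800e-01 9.00000e-04]
tip (np.float64(50.9478722337806), np.float64(0.4835), np.float64(-0.001)) [ 5.07327e+01  4.83600e-01 -1.10000e-03]
s1 (np.float64(43.316197421040286), np.float64(0.4785), np.float64(0.0045)) [4.30245e+01 4.78900e-01 5.10000e-03]
s3 (np.float64(44.18279683119843), np.float64(0.483), np.float64(0.0035)) [4.34684e+01 4.83100e-01 3.40000e-03]
neck (np.float64(52.11751615980684), np.float64(0.484), np.float64(-0.0015)) [ 5.09732e+01  4.84100e-01 -1.60000e-03]
```

Emit:
move_arm(series="20 -9 10 0 0 0;40 -18 25 0 0 0;56 -24 45 0 0 0;60 -26 65 0 0 0;60 -26 78 0 0 0;60 -26 78 0 0 0;60 -26 78 0 0 0;60 -26 78 0 0 0", newtons=15)

```text
time: 5.7
position: [0.4855, 0.0005, 0.1413]
tool_rot: [0.13, 0.991, -0.0, 0.001]
ft_force: [-0.6, -0.4, -0.3]
grip_width: 0.063
grip_force: 14.9
```

Run:
```python
from h import *
o=robot.get_obs();print(o["position"],o["ft_force"],o["time"],shift([.4837,.0008,.1115]))
p=robot.camera("scene");c=proj(p,[.485,.0,.1])[0].astype(int)
save(p,"s2.png",(c[0]-60,c[1]-60,c[0]+60,c[1]+50),5)
```

```text
[4.85526233e-01 4.81297249e-04 1.41290046e-01] [-0.5875264  -0.35375249 -0.25906234] 5.7 [ 1.9 -0.2 29.8]
```

View pics/s2.png

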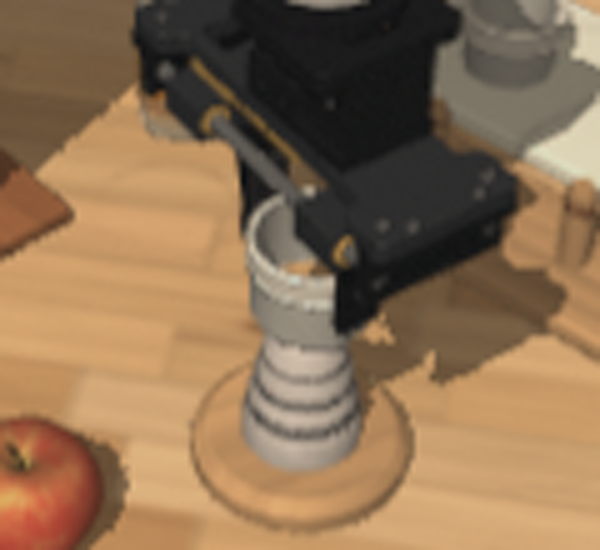

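The cutter is held level and centred above the cone, whose tip is at about (305,345) in the crop. I lower it stage by stage, watching the force.

Emit:
move_arm(series="1 0 6 0 0 0;1 0 12 0 0 0;1 0 18 0 0 0;1 0 23 0 0 0;1 0 28 0 0 0;1 0 28 0 0 0")

```text
time: 6.25
position: [0.483, 0.0004, 0.1114]
tool_rot: [0.131, 0.991, 0.0, -0.001]
ft_force: [-0.5, -0.2, -1.0]
grip_width: 0.0628
grip_force: 14.9
```

Emit:
move_arm(series="0 0 3 0 0 0;0 0 6 0 0 0;0 0 9 0 0 0;0 0 9 0 0 0")

```text
time: 6.58
position: [0.4834, 0.0004, 0.103]
tool_rot: [0.131, 0.991, 0.0, -0.0]
ft_force: [-0.8, -0.7, -0.3]
grip_width: 0.0628
grip_force: 14.9
```

Emit:
move_arm(series="0 0 2 0 0 0;0 0 4 0 0 0;0 0 6 0 0 0;0 0 8 0 0 0;0 0 8 0 0 0")

```text
time: 7.0
position: [0.4834, 0.0004, 0.0952]
tool_rot: [0.131, 0.991, 0.0, -0.0]
ft_force: [-0.6, -0.4, -0.8]
grip_width: 0.0626
grip_force: 14.9
```

Emit:
move_arm(series="0 0 2 0 0 0;0 0 4 0 0 0;0 0 6 0 0 0;0 0 8 0 0 0;0 0 8 0 0 0")

```text
time: 7.42
position: [0.483, 0.0005, 0.0871]
tool_rot: [0.131, 0.991, 0.0, -0.001]
ft_force: [-1.8, -0.8, 0.3]
grip_width: 0.063
grip_force: 14.9
```

Emit:
move_arm(series="0 0 1 0 0 0;0 0 2 0 0 0;0 0 3 0 0 0;0 0 3 0 0 0")

```text
time: 7.75
position: [0.4827, 0.0005, 0.0842]
tool_rot: [0.131, 0.991, 0.0, -0.001]
ft_force: [-2.2, -1.0, -0.1]
grip_width: 0.063
grip_force: 14.9
```

Emit:
move_arm(series="0.7 0 1 0 0 0;0.7 0 3 0 0 0;0.7 0 5 0 0 0;0.7 0 5 0 0 0")

```text
time: 8.08
position: [0.4825, 0.0006, 0.0791]
tool_rot: [0.131, 0.991, 0.0, -0.001]
ft_force: [-3.1, -1.4, -0.6]
grip_width: 0.0627
grip_force: 14.9
```

Emit:
move_arm(series="0 0 1 0 0 0;0 0 2 0 0 0;0 0 3 0 0 0;0 0 3 0 0 0")

```text
time: 8.42
position: [0.4826, 0.0006, 0.0764]
tool_rot: [0.131, 0.991, 0.0, -0.0]
ft_force: [-3.7, -1.8, 0.3]
grip_width: 0.0629
grip_force: 15.0
```

Emit:
move_arm(series="1 -0.8 0 0 0 0;1 -0.8 1 0 0 0;1 -0.8 2 0 0 0;1 -0.8 2 0 0 0")

```text
time: 8.75
position: [0.4823, -0.0, 0.0745]
tool_rot: [0.131, 0.991, -0.0, 0.0]
ft_force: [-1.5, 0.6, 1.8]
grip_width: 0.0631
grip_force: 14.9
```

Emit:
move_arm(series="0 0 0.5 0 0 0;0 0 1 0 0 0;0 0 1.5 0 0 0;0 0 1.5 0 0 0")

```text
time: 9.08
position: [0.4824, -0.0002, 0.0734]
tool_rot: [0.131, 0.991, -0.0, 0.001]
ft_force: [-2.1, -1.3, 4.6]
grip_width: 0.0625
grip_force: 15.0
```

Emit:
move_arm(series="0 0 0.5 0 0 0;0 0 0.5 0 0 0;0 0 0.5 0 0 0;0 0 0.5 0 0 0;0 0 0.5 0 0 0;0 0 0.5 0 0 0")

```text
time: 9.58
position: [0.4825, -0.0002, 0.0732]
tool_rot: [0.131, 0.991, -0.0, 0.001]
ft_force: [-2.6, -0.5, 6.7]
grip_width: 0.0627
grip_force: 15.0
```

Run:
```python
from h import *
o=robot.get_obs();print(o["position"],o["ft_force"],o["time"])
p=robot.camera("scene");c=proj(p,[.485,.0,.06])[0].astype(int)
save(p,"s3.png",(c[0]-50,c[1]-50,c[0]+50,c[1]+40),6)
c=proj(p,[.676,-.032,.06])[0].astype(int)
i=p["img"][:,:,::-1]
```

```text
[ 4.82505259e-01 -1.76244917e-04  7.31570824e-02] [-2.57438187 -0.53196927  6.7099168 ] 9.5833
```

View pics/s3.png

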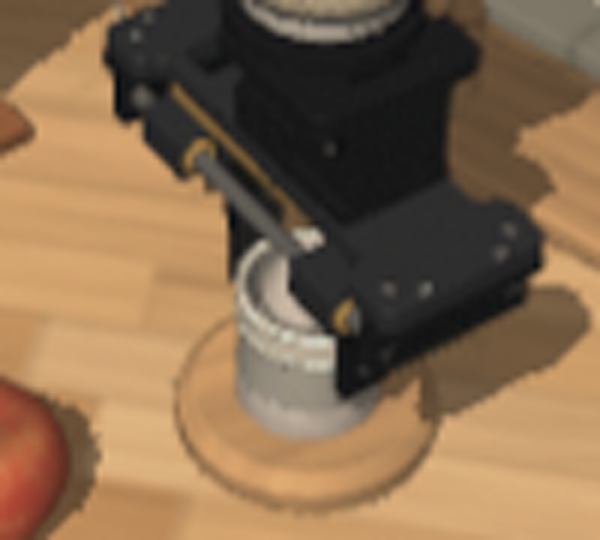

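It seated with 6.7 N at underside height about 33.6 mm. That is step 3: the cutter is down on the lowest taper with all the lines covered. I lift it off and go towards the rack.

Emit:
move_arm(series="0 0 -4 0 0 0;0 0 -12 0 0 0;0 0 -24 0 0 0;0 0 -40 0 0 0;0 0 -60 0 0 0;0 0 -85 0 0 0;0 0 -115 0 0 0;0 0 -135 0 0 0", newtons=20)

```text
time: 10.3
position: [0.483, -0.0001, 0.2102]
tool_rot: [0.131, 0.991, -0.0, 0.002]
ft_force: [0.1, 0.1, -0.8]
grip_width: 0.0621
grip_force: 19.9
```

Emit:
move_arm(series="-35 0 0 0 0 0;-70 5 0 0 0 0;-105 10 0 0 0 0;-140 15 0 0 0 0;-175 20 0 0 0 0;-210 25 0 0 0 0;-230 25 0 0 0 0;-230 25 0 0 0 0")

```text
time: 10.97
position: [0.7152, -0.037, 0.2076]
tool_rot: [0.131, 0.991, -0.0, 0.003]
ft_force: [1.0, -0.3, -0.2]
grip_width: 0.0627
grip_force: 19.9
```

Emit:
move_arm(series="0 0 0 0 0 0;0 0 0 0 0 0")

```text
time: 11.13
position: [0.7094, -0.0352, 0.2071]
tool_rot: [0.131, 0.991, 0.0, -0.001]
ft_force: [0.1, 0.7, -1.0]
grip_width: 0.0626
grip_force: 19.9
```

Run:
```python
from h import *
o=robot.get_obs();print(o["position"],o["ft_force"],o["grip_width"],o["time"],o["q"])
w=robot.camera("wrist");np.savez("w4.npz",**{k:w[k] for k in("img","mtx","distortion","world_to_cam")})
p=robot.camera("scene")
P=[[.676,-.132,.06],[.676,-.032,.06],[.676,.065,.06]]
print(proj(w,P).round(),proj(p,P).round())
t=[]
for q in P:
  c=proj(p,q)[0].round().astype(int); t.append(cv2.resize(p["img"][c[1]-18:c[1]+22,c[0]-20:c[0]+20],(260,260),interpolation=cv2.INTER_CUBIC))
cv2.imwrite("pics/peg.png",np.vstack([cv2.resize(w["img"],(528,330)),np.zeros((0,528,3),np.uint8)])[:,:,::-1] if 0 else np.vstack([np.hstack(t)[:,:],cv2.resize(w["img"][:260],(780,317))])[:,:,::-1])
```

```text
[ 0.70935192 -0.03523248  0.20712516] [ 0.07459814  0.7458552  -1.01847148] 0.06255675033558264 11.1333 [-2.06642436e-01  6.84117361e-01  1.23001831e+00  2.18304185e-04
  1.22939384e+00 -1.51479523e+00]
[[221. 187.]
 [314. 162.]
 [408. 136.]] [[431. 212.]
 [399. 194.]
 [369. 178.]]
```

View pics/peg.png

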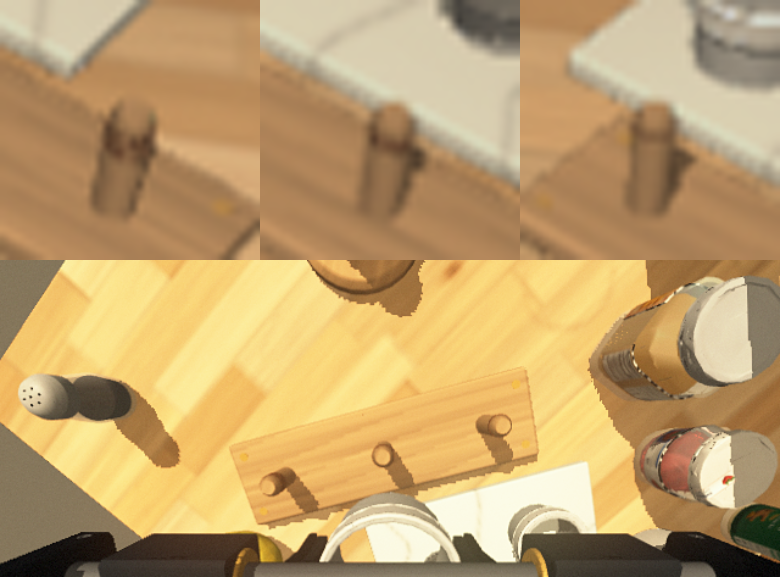

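The scene crops show the dark band is broadest on the right-hand peg (y=-0.132) and thinnest on the left-hand one. I enlarge the wrist view to confirm and measure the pegs.

Run:
```python
from h import *
from scipy.ndimage import map_coordinates as mc
p=dict(np.load("w4.npz"));t=[]
im=cv2.GaussianBlur(p["img"],(0,0),.8).astype(float);a=np.linspace(0,2*np.pi,90,endpoint=False)
def sc(x,y,z,r):
  q=[proj(p,np.c_[x+k*np.cos(a),y+k*np.sin(a),0*a+z]) for k in(r-.001,r+.001)]
  d=sum(abs(mc(im[...,c],[q[1][:,1],q[1][:,0]],order=1)-mc(im[...,c],[q[0][:,1],q[0][:,0]],order=1)) for c in range(3))
  return np.minimum(d,60).mean()
for q in[[.676,-.132,.066],[.676,-.032,.066],[.676,.065,.066]]:
  L=sorted([(sc(x,y,.07,.009),x,y) for x in np.arange(q[0]-.007,q[0]+.007,.0005) for y in np.arange(q[1]-.007,q[1]+.007,.0005)])[::-1][:8]
  print(np.mean(L,0).round(4))
  c=proj(p,q)[0].round().astype(int); t.append(cv2.resize(p["img"][c[1]-16:c[1]+16,c[0]-16:c[0]+16],(260,260),interpolation=cv2.INTER_CUBIC))
# scene line profile along the pegs
s=robot.camera("scene");save(s,"unused.png")
g=cv2.cvtColor(s["img"],cv2.COLOR_RGB2GRAY).astype(float)
for y in(-.132,-.032,.065):
  q=proj(s,np.c_[np.full(28,.676),np.full(28,y),np.linspace(.074,.020,28)])
  print(y,mc(g,[q[:,1],q[:,0]-1],order=1).round().astype(int))
cv2.imwrite("pics/peg2.png",np.hstack(t)[:,:,::-1])
for r in robot.tip_of(s,"peg_3")[:3]:print(r)
```

```text
[44.9913  0.673  -0.1273]
[ 5.53757e+01  6.71000e-01 -3.00000e-02]
[52.6408  0.6748  0.0648]
-0.132 [147 144 142 139 138 137 136 133 128 121 112 105 100  96  91  86  84  92
 102 112 116 118 117 117 117 117 117 117]
-0.032 [201 185 164 145 139 133 130 126 123 115 106  98  92  92  96 102 109 114
 115 115 114 114 113 113 113 113 113 113]
0.065 [196 179 159 142 138 135 134 130 125 116 106 104 105 113 118 117 118 118
 118 118 117 117 117 117 117 117 117 117]
{'xyz': [0.6748, 0.0658, 0.0179], 'p': 0.93}
{'xyz': [0.6741, -0.1312, 0.0133], 'p': 0.9}
{'xyz': [0.6759, -0.0358, 0.0177], 'p': 0.8}
```

View pics/peg2.png

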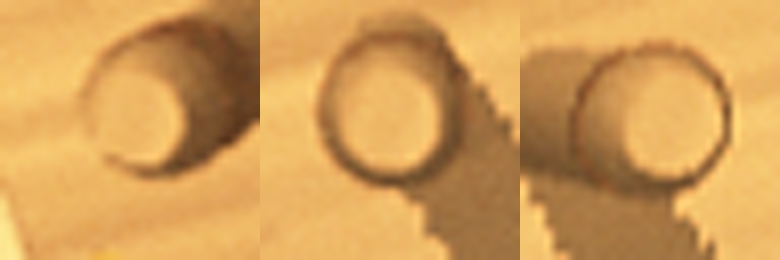

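The dark-band length along the pegs in the scene view is longest at y=-0.132 (9 samples), then 6 at y=-0.032 and 3 at y=0.065. The three-line peg is therefore the one at y=-0.132, which also agrees with the scene crops. Moving over it.

Emit:
move_arm(series="3 -30 0 0 0 0;6 -60 0 0 0 0;9 -90 0 0 0 0;9 -102 0 0 0 0;9 -102 15 0 0 0;9 -102 35 0 0 0;9 -102 55 0 0 0;9 -102 55 0 0 0")

```text
time: 12.0
position: [0.6722, -0.1305, 0.1486]
tool_rot: [0.131, 0.991, 0.001, -0.004]
ft_force: [-0.5, -0.4, -2.5]
grip_width: 0.0628
grip_force: 19.9
```

Run:
```python
from h import *
o=robot.get_obs();print(o["position"],o["ft_force"],o["grip_width"],o["time"],shift([.674,-.131,.0555]))
p=robot.camera("scene");c=proj(p,[.676,-.131,.09])[0].astype(int)
save(p,"s5.png",(c[0]-55,c[1]-50,c[0]+55,c[1]+50),5)
```

```text
[ 0.6721861  -0.13050915  0.14860512] [-0.50495703 -0.35489714 -2.49416243] 0.06275054462854116 12.0 [-2.7 -0.1 93.1]
```

View pics/s5.png

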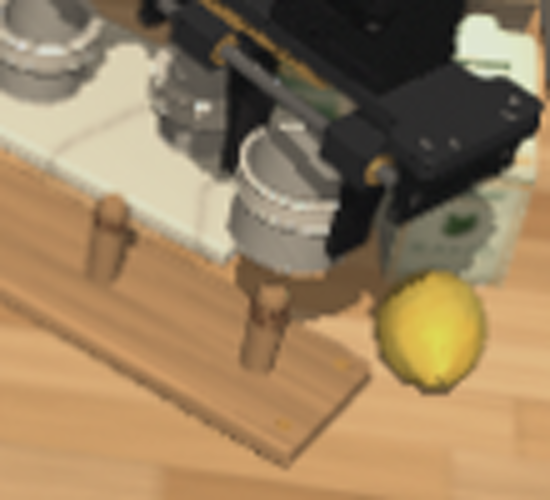

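The cutter is above the end peg at crop (265,310), clear of the lemon at (435,330). The peg has several dark lines. Lowering.

Emit:
move_arm(series="-1 0 20 0 0 0;-1 0 40 0 0 0;-1 0 58 0 0 0;-1 0 72 0 0 0;-1 0 82 0 0 0;-1 0 86 0 0 0;-1 0 86 0 0 0;-1 0 86 0 0 0")

```text
time: 12.72
position: [0.6768, -0.1322, 0.0673]
tool_rot: [0.131, 0.991, -0.0, 0.001]
ft_force: [-0.4, -1.3, -0.9]
grip_width: 0.0621
grip_force: 19.9
```

Emit:
move_arm(series="0 0 2 0 0 0;0 0 4 0 0 0;0 0 6 0 0 0;0 0 6 0 0 0")

```text
time: 13.05
position: [0.6761, -0.132, 0.0605]
tool_rot: [0.131, 0.991, 0.0, -0.0]
ft_force: [-0.3, 0.7, -0.8]
grip_width: 0.0625
grip_force: 19.9
```

Emit:
move_arm(series="0 0 1.5 0 0 0;0 0 3 0 0 0;0 0 4 0 0 0;0 0 4 0 0 0")

```text
time: 13.38
position: [0.6761, -0.1321, 0.0571]
tool_rot: [0.131, 0.991, -0.0, -0.0]
ft_force: [-1.8, -0.7, 3.1]
grip_width: 0.0628
grip_force: 19.9
```

Emit:
move_arm(series="0 0 0.5 0 0 0;0 0 1 0 0 0;0 0 1 0 0 0;0 0 1 0 0 0")

```text
time: 13.72
position: [0.6759, -0.1321, 0.0567]
tool_rot: [0.131, 0.991, -0.0, -0.0]
ft_force: [-3.5, 0.2, 7.1]
grip_width: 0.0629
grip_force: 19.9
```

Contact with the rack. Easing off, releasing, and going straight up.

Emit:
move_arm(series="0 0 -0.7 0 0 0;0 0 -0.7 0 0 0")

```text
time: 13.88
position: [0.6761, -0.1321, 0.0568]
tool_rot: [0.131, 0.991, -0.0, -0.0]
ft_force: [-2.0, -0.6, 5.7]
grip_width: 0.0628
grip_force: 19.9
```

Emit:
move_arm(series="0 0 0 0 0 0;0 0 0 0 0 0;0 0 0 0 0 0;0 0 0 0 0 0;0 0 0 0 0 0;0 0 0 0 0 0", jaw=1)

```text
time: 14.38
position: [0.6762, -0.132, 0.056]
tool_rot: [0.131, 0.991, 0.0, -0.0]
ft_force: [0.1, 0.4, -0.4]
grip_width: 0.0859
grip_force: 0.0
```

Emit:
move_arm(series="0 0 -10 0 0 0;0 0 -25 0 0 0;0 0 -45 0 0 0;0 0 -75 0 0 0;0 0 -105 0 0 0;0 0 -140 0 0 0;0 0 -160 0 0 0;0 0 -160 0 0 0")

```text
time: 15.05
position: [0.6795, -0.1331, 0.2238]
tool_rot: [0.131, 0.991, -0.001, 0.006]
ft_force: [0.7, 0.1, 0.7]
grip_width: 0.0873
grip_force: 0.0
```

Emit:
move_arm(series="-20 0 0 0 0 0;-40 0 0 0 0 0;-50 0 0 0 0 0;-50 0 0 0 0 0;-50 0 0 0 0 0;-50 0 0 0 0 0")

```text
time: 15.55
position: [0.7233, -0.1445, 0.2154]
tool_rot: [0.131, 0.991, 0.0, -0.001]
ft_force: [0.9, 0.4, 0.1]
grip_width: 0.0874
grip_force: 0.0
```

Run:
```python
from h import *
o=robot.get_obs();print(o["position"],o["time"])
p=robot.camera("scene");w=robot.camera("wrist")
for n,q in(("scene",p),("wrist",w)):
  for r in robot.tip_of(q,"cutter_a")[:6]: print(n,np.round(r["xyz"],3),round(r["p"],2))
c=proj(p,[.676,-.131,.05])[0].astype(int)
A=cv2.resize(p["img"][c[1]-45:c[1]+45,c[0]-45:c[0]+45],(400,400),interpolation=cv2.INTER_CUBIC)
B=cv2.resize(w["img"][60:310,195:445],(400,400))
cv2.imwrite("pics/fin.png",np.hstack([A,B])[:,:,::-1])
```

```text
[ 0.72327344 -0.14453988  0.21543505] 15.55
scene [ 0.811 -0.003  0.008] 0.98
scene [ 0.682 -0.134  0.016] 0.93
scene [ 0.296  0.346 -0.003] 0.88
scene [0.789 0.095 0.014] 0.72
scene [ 0.187  0.308 -0.   ] 0.6
scene [0.262 0.434 0.001] 0.56
wrist [ 0.811 -0.006  0.015] 0.92
```

View pics/fin.png

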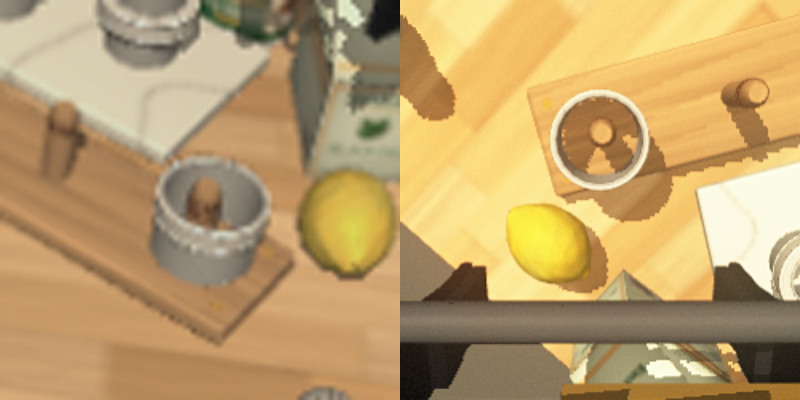

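The cutter stands flat around the three-line end peg (left (205,220), right (600,140)). The gripper is near the carton, so I back away before handing in.

Emit:
move_arm(series="0 0 -15 0 0 0;20 0 -30 0 0 0;50 0 -30 0 0 0;80 0 -30 0 0 0;110 0 -30 0 0 0;110 0 -30 0 0 0;110 0 -30 0 0 0;110 0 -30 0 0 0")

```text
time: 16.42
position: [0.6191, -0.1168, 0.2471]
tool_rot: [0.131, 0.991, -0.0, 0.001]
ft_force: [1.2, -0.7, 0.5]
grip_width: 0.087
grip_force: 0.0
```

Run:
```python
from h import *
o=robot.get_obs();print(o["position"],o["ft_force"],o["time"]);print(robot.hand_in())
```

```text
[ 0.619061   -0.11676424  0.24710075] [ 1.19269712 -0.70924353  0.46106174] 16.4167
the job is handed in; nothing more can be done
None
```

The cutter stopped on the three-line step (pressed home with about 7 N), now stands flat over the three-line peg, and the job was handed in at about 16.4 s; the hand-in returned no verdict.

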